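# Click the PCR rack covers shut and set aside the one whose catch has worn out

### The arm

A 6-joint arm with a two-finger parallel gripper is mounted at the origin on the work surface. World frame = base frame: x ahead of the robot, y to its left, z up, the work surface at z = 0. Lengths are in m, angles in rad, forces in N, time in s.
With the tool pointing down it reaches from about 0.4 to 0.825 m from the base axis. Payload 7 kg.
Tool frame: the origin (TCP) lies at the very end of the fingers, on their centre line; the grasp point (between the pads) lies 19 mm behind it; z points along the fingers, x is the direction in which the jaws open and shut, and the axes are right-handed (so a half turn about z gives the same grasp; the last joint's range is limited). The gripper opens to 88 mm and grips with 3 to 60 N. Pads are 19 mm wide; open, the fingers measure 130 mm over their backs; the gripper's body (78 mm by 193 mm) begins 47 mm behind the grasp point.
Start: joints at [-0.882, 0.359, 0.012, 0, -1.224, -0.288], TCP at [0.263, -0.621, 0.227] pointing down, gripper open.
Joint ranges: [-3.07, 3.07], [-1.43, 2.12], [-1.02, 1.25], [-3.03, 1.67], [-3.05, -0], [-3.03, 3.03]. Speed limits (rad/s): [2.39, 2.39, 3.01, 3.14, 3.14, 3.14].

### API

Orientations are given as a rotation vector (axis times angle).
In Python, from plant import bot gives the robot as it stands.
- The arm moves only by the tool send_rows, never from a script. Its argument "commands" is text: rows parted by semicolons, each of 7 numbers parted by spaces: the shift along the tool's x, y, z in units of 0.1 m (1.0 is 0.1 m), then the turn, a rotation vector about the tool's x, y, z in units of 90 degrees (1.0 is 90 degrees), then the opening, from -1 (shut) to 1 (fully open). A call has 1 to 12 rows; each row shifts and turns the pose as measured when the row begins, along the tool's axes as they then stand; what a row does not reach is not made up. A row lasts 1/12 s, in which the tool goes at most 41.7 mm and 7.16 degrees, less where a joint would pass 70% of its speed; a pose out of reach is approached as far as the arm can. A call with a number of a shift or a turn outside -1 to 1 is refused whole. A call with a gripper value outside its range is refused whole. The fingers move at their own pace and stop on an object; "grip_force" is the grip in N (left out, the last holds). Time passes only in rows, so rows that do not move let the fingers close. It gives the time, the measured TCP pose, the force and the opening at its end, in the units of the state.
- bot.observe(): the state, without advancing time (a new reading comes with each control period).
- bot.read_camera(name): name is "scene" or "top" or "wrist"; returns a dict with "img" (480x640x3 uint8, red, green, blue), "fx", "fy", "cx", "cy" (pixels), "pose" (4x4, takes a point from camera to world coordinates). Camera axes: x right, y down, z forward; pixel columns grow to the right and rows downward; lengths in m; the calibration is good to about 2 mm. A picture is of the moment at which its call begins. There is no depth.
- bot.hand_in(): hands the job in, once; it reports no verdict.
Trained networks look in a picture, given as the dict that the camera call returned (one of the last four; its "shot" number tells which), for a name from the list of things; names that differ only in an ending like _2 or _b are one class to them, and where a whole thing is asked for, a point or a joint stands for the part that bears it (a point fixed in the world has none). Each returns a list of dicts, best first, with "conf" (0 to 1); they miss things now and then, are a little off and sometimes report something else, mostly with a low value. They report only what shows in the picture. A call takes as long as a camera call. They do not tell look-alikes from the thing itself.
- bot.boxes_of(picture, thing): "centre" ([x, y, z] in m, in world coordinates, good to about 4 mm: the middle of the surface that is visible of it).
The state is a dict: "t": time; "q": joint angles; "qvel": joint speeds; "joint_torque": joint torques, N m; "tool_pos": TCP position; "orientation": TCP orientation; "force": force on the tool from outside, world axes, zero at the start; "wrist_torque": the same for the moment, N m; "grip_width": opening from 0.0 (shut) to 1.0 (fully open).
Only numpy, scipy, OpenCV 4.12 (cv2) and the standard library are available. Lean on these libraries where they do the work, as an engineer would, in place of code of your own. Each camera call takes 0.05 s, during which the arm holds its last target.

### The job

Test the press-button catches on the four tube racks: press each orange button right down with a thumb's force, never hammering it (50 N is far too much), and let go to see whether the cover stays shut. Leave every rack that holds shut standing where it is, and lift any rack whose cover springs up again into the yellow tray, flat on its floor and upright. Do not knock over or shift the other things on the bench.

Things in the scene. Friction and masses are not known exactly. Their poses are not given: they have to be found in the camera images.
- rack_1: one of four tube racks that look alike: blue box 106 x 56 mm, 36 mm high, white-capped tubes inside, 0.15 to 0.25 kg, loose on the bench. Origin: centre of its underside; x towards its hinge end, y across its 56 mm width, z up. A frosted cover 51 mm wide is hinged across the +x end (at x = +53 mm, 37 mm up) and reaches to x = -54 mm; shut, its top is 48 mm up
- rack_2: another rack, same sizes and axes. The covers' hinges are springy: unlatched, a cover stands ajar with its front end about 80 mm up. At the front end a white spring tongue 20 mm wide (out to x = -66 mm, 38 mm up) snaps over the cover's orange lip
- rack_3: another rack, same sizes and axes. From above, beside the cover, a rack can be gripped across its 56 mm width at half its height; gripped 15 mm from the middle towards the hinge, the hand clears the ajar cover
- rack_4: another rack, same sizes and axes as the other three
- button_1 (a point): centre of the top of the orange press button (disc 26 mm across) on the cover of rack_1, 88 mm from the hinge: when shut, at x = -35 mm and 51 mm up in the rack's frame; when ajar, about 76 mm up
- button_2 (a point): centre of the top of the orange press button (disc 26 mm across) on the cover of rack_2, 88 mm from the hinge: when shut, at x = -35 mm and 51 mm up in the rack's frame; when ajar, about 76 mm up
- button_3 (a point): centre of the top of the orange press button (disc 26 mm across) on the cover of rack_3, 88 mm from the hinge: when shut, at x = -35 mm and 51 mm up in the rack's frame; when ajar, about 76 mm up
- button_4 (a point): centre of the top of the orange press button (disc 26 mm across) on the cover of rack_4, 88 mm from the hinge: when shut, at x = -35 mm and 51 mm up in the rack's frame; when ajar, about 76 mm up
- lid_1 (a joint): opening angle of the cover of rack_1, rad: 0 shut, 0.30 fully ajar. A spring lifts it (1 to 2 N at the button). Pressed at the button, a sound catch gives way with a click at 6 to 12 N, the button then 4 to 8 mm above its shut height, and keeps the cover shut; a worn one hardly clicks and the cover springs up when let go. Any of the four may be worn; it does not show beforehand
- lid_2 (a joint): opening angle of the cover of rack_2, rad: 0 shut, 0.30 fully ajar. Same behaviour as lid_1
- lid_3 (a joint): opening angle of the cover of rack_3, rad: 0 shut, 0.30 fully ajar. Same behaviour as lid_1
- lid_4 (a joint): opening angle of the cover of rack_4, rad: 0 shut, 0.30 fully ajar. Same behaviour as lid_1
- catch_1 (a joint): how far the spring tongue of rack_1 is bent outward, rad: 0 upright, 0.22 at most. The lip bends it 0.1 in passing; a sound tongue springs back to 0, a worn one stays bent out
- catch_2 (a joint): how far the spring tongue of rack_2 is bent outward, rad: 0 upright, 0.22 at most. Same behaviour as catch_1
- catch_3 (a joint): how far the spring tongue of rack_3 is bent outward, rad: 0 upright, 0.22 at most. Same behaviour as catch_1
- catch_4 (a joint): how far the spring tongue of rack_4 is bent outward, rad: 0 upright, 0.22 at most. Same behaviour as catch_1
- tray: shallow yellow set-aside tray, fixed to the bench: 170 mm (its x) by 240 mm (its y), rim 14 mm high, walls and floor 4 mm thick; origin at the centre of its underside, on the bench
- table: the white lab bench; its top is the surface z = 0. A thermal cycler, 200 mm high, stands fixed on it more than 450 mm to the right (-y) of the robot's centre line
- tip_box: closed pipette tip box, slate grey with a clear top, 88 x 126 mm, 66 mm high, loose; a bystander; origin at the centre of its underside
- wash_bottle: white squeeze bottle with blue cap and spout, 60 mm across, 156 mm high, loose; a bystander; origin at the centre of its underside
- bench_timer: small white bench timer lying flat, 66 x 66 x 18 mm, loose; a bystander; origin at the centre of its underside
Not all that is in view belongs to the job. Leave any green look-alike of the rack_3 alone.

How it is judged:
By the outcome, as a careful person would: the job done as asked, in the order asked, and still so for the second after the job is handed in, with the robot touching nothing.
It also fails if it takes over 67 s, if anything falls off the work surface, if the arm or the gripper's body presses on something with over 40 N, if the wrist force passes 120 N, or if a joint passes its speed limit or range.

## Working session

There is one attempt and no reset: what is moved stays moved. The work goes in short steps, Python scripts to look and compute and a tool call to move; the robot and the scene stay as the last step left them, time stands still between calls to the robot, and variables do not carry over. Pictures are saved under pics/ and viewed, and the job is handed in when it is done.

Besides the shell and the picture viewer there is one more tool, called after ">>>" by a JSON object that holds its "api" and its "payload", one argument or row to a line. send_rows: Moves the arm, as the interface text tells. Its arguments: {"type":"object","properties":{"commands":{"type":"string"},"grip_force":{"type":"number"}},"required":["commands"]}

```bash
mkdir -p pics; ls
python3 - <<'E'
from plant import bot
import cv2
s=bot.observe(); print(s)
for n in ("scene","top"):
    p=bot.read_camera(n); cv2.imwrite(f"pics/{n}0.png",p["img"][:,:,::-1]); print(n,p["fx"],p["cx"],p["cy"],p["pose"].round(3).tolist())
    for th in ("rack_1","button_1","tray","tip_box","wash_bottle","bench_timer","catch_1"):
        print(th,[(d["conf"],[round(float(v),3) for v in d["centre"]]) for d in bot.boxes_of(p,th)])
print(bot.observe()["t"])
E
```

```text
pics
{'t': 0.0, 'q': array([-8.81916127e-01,  3.59364856e-01,  1.10600660e-02, -3.74881538e-04,
       -1.22409194e+00, -2.88096902e-01]), 'qvel': array([-0.00106609,  0.00082662,  0.00186916, -0.0002443 , -0.00034877,
        0.00086774]), 'joint_torque': array([-3.28103924e-04, -5.82713020e+01,  2.93043941e+01,  6.99712202e+00,
        6.59991187e-03, -1.79769040e-04]), 'tool_pos': array([ 0.26313304, -0.62106516,  0.225633  ]), 'orientation': array([-1.73418142e+00, -2.61787164e+00, -1.26434972e-03]), 'force': array([ 0.0358778 , -0.19742415, -0.18637709]), 'wrist_torque': array([ 0.00152805,  0.0108897 , -0.01058145]), 'grip_width': 0.9999168742476274}
scene 451.8480847696042 319.2939526487523 236.44489512297298 [[0.506, 0.621, -0.598, 1.145], [0.862, -0.362, 0.353, -0.359], [0.003, -0.695, -0.719, 0.889], [0.0, 0.0, 0.0, 1.0]]
rack_1 [(0.95, [0.308, 0.196, 0.047]), (0.88, [0.662, 0.159, 0.045]), (0.76, [0.457, 0.224, 0.05]), (0.76, [0.518, -0.078, 0.056]), (0.71, [0.528, -0.233, 0.054]), (0.63, [0.464, 0.069, 0.049])]
button_1 [(0.98, [0.3, 0.202, 0.047]), (0.97, [0.342, -0.105,
[... 689 characters left out ...]
442, 0.229, 0.059]), (0.67, [0.42, 0.087, -0.001]), (0.66, [0.286, 0.201, 0.05])]
button_1 [(0.91, [0.644, 0.17, 0.051]), (0.76, [0.29, 0.203, 0.049]), (0.72, [0.447, 0.234, 0.062]), (0.61, [0.505, -0.066, 0.062]), (0.6, [0.461, 0.078, 0.065]), (0.59, [0.511, -0.229, 0.063]), (0.56, [0.334, -0.1, 0.051])]
tray [(0.9, [0.682, -0.063, 0.005]), (0.66, [0.38, 0.235, 0.041]), (0.63, [0.46, 0.079, 0.066])]
tip_box [(0.66, [0.664, -0.328, 0.073])]
wash_bottle [(0.61, [0.625, 0.33, 0.107]), (0.54, [0.504, -0.067, 0.064])]
bench_timer [(0.91, [0.486, 0.381, 0.012])]
catch_1 [(0.62, [0.382, 0.237, 0.039]), (0.59, [0.228, 0.208, 0.038]), (0.42, [0.641, 0.235, 0.037]), (0.36, [0.443, -0.056, 0.04])]
0.8
```

View pics/scene0.png

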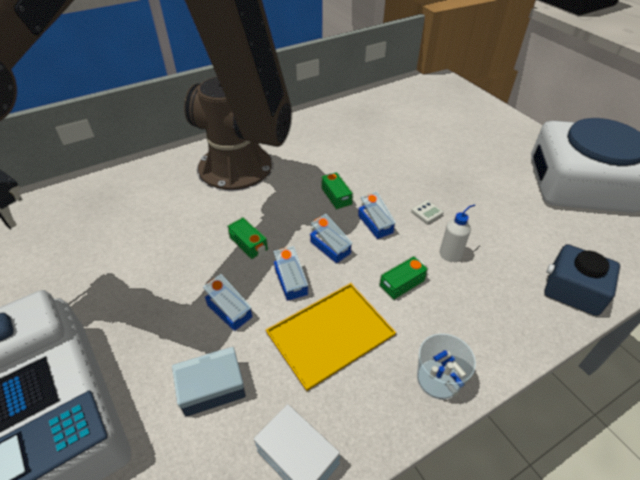

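View pics/top0.png

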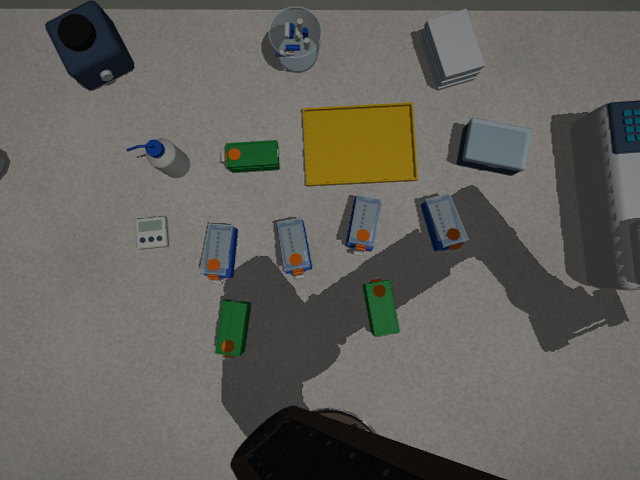

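The top view shows four blue racks at about (218,251), (294,247), (364,224) and (443,222), with their buttons at the near end. The green look-alikes at (252,156), (233,328) and (382,307) are not part of the job. I'll confirm this in an enlarged crop.

Run:
```python
import cv2
i=cv2.imread("pics/top0.png"); c=i[185:290,190:480]; cv2.imwrite("pics/crop0.png",cv2.resize(c,None,fx=2.75,fy=2.75,interpolation=cv2.INTER_CUBIC))
```

```text
(no output)
```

View pics/crop0.png

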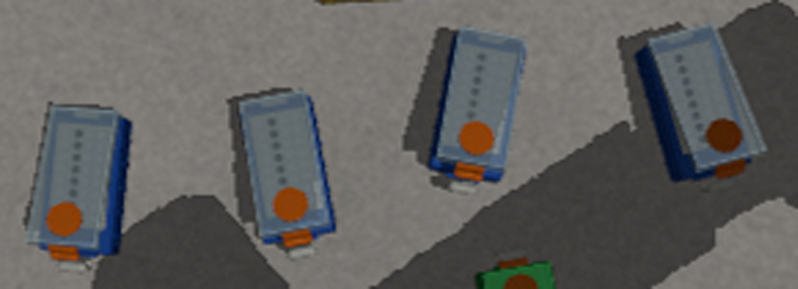

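```bash
cat > h.py <<'E'
import numpy as np, cv2
from scipy.optimize import minimize
def proj(p,X):
    T=np.linalg.inv(p["pose"]); c=X@T[:3,:3].T+T[:3,3]
    return np.stack([p["fx"]*c[:,0]/c[:,2]+p["cx"],p["fy"]*c[:,1]/c[:,2]+p["cy"]],1)
def ray(p,u,v,z):
    d=p["pose"][:3,:3]@np.array([(u-p["cx"])/p["fx"],(v-p["cy"])/p["fy"],1.]); o=p["pose"][:3,3]
    return o+d*(z-o[2])/d[2]
def model(x,y,yaw,ang,z0=0):
    g=lambda xs,ys,zs: np.array([[a,b,c] for a in xs for b in ys for c in zs])
    box=g((-.053,.053),(-.028,.028),(0,.036))
    cov=g((-.107,0),(-.0255,.0255),(0,.011)); ca,sa=np.cos(ang),np.sin(ang)
    cov=np.stack([cov[:,0]*ca+cov[:,2]*sa+.053,cov[:,1],-cov[:,0]*sa+cov[:,2]*ca+.037],1)
    R=np.array([[np.cos(yaw),-np.sin(yaw),0],[np.sin(yaw),np.cos(yaw),0],[0,0,1]])
    return [a@R.T+[x,y,z0] for a in (box,cov)]
def mask(img):
    a=img.astype(int); m=((a[:,:,2]-a[:,:,0])>8)|((a[:,:,0]-a[:,:,2])>45)
    return m.astype(np.uint8)
S=4
def sil(p,pars,ang,x0,y0,w,h,z0=0):
    m=np.zeros((h*S,w*S),np.uint8)
    for P in model(*pars,ang,z0):
        q=(proj(p,P)-[x0,y0]+.5)*S
        cv2.fillConvexPoly(m,cv2.convexHull(np.round(q).astype(np.int32)),1)
    return m
def fit(p,x,y,yaw,ang,z0=0,dbg=None):
    c=proj(p,np.array([[x,y,.03]]))[0].astype(int); r=60; x0,y0=c-r
    m=cv2.resize(mask(p["img"])[y0:y0+2*r,x0:x0+2*r]*255,None,fx=S,fy=S,interpolation=cv2.INTER_LINEAR)>127
    m0=m
    n,l=cv2.connectedComponents(m.astype(np.uint8)); cc=l[r*S,r*S]; m=(l==cc) if cc else m
    f=lambda q: float((sil(p,(x+q[0]*.01,y+q[1]*.01,yaw+q[2]*.1),ang,x0,y0,2*r,2*r,z0).astype(bool)^m).sum())/S/S
    best=None
    for a in (-1,0,1):
        s=minimize(f,[0,0,a],method="Nelder-Mead",options=dict(initial_simplex=[[0,0,a],[1,0,a],[0,1,a],[0,0,a+1]],xatol=.01,fatol=.1))
        if best is None or s.fun<best.fun: best=s
    q=best.x; o=(x+q[0]*.01,y+q[1]*.01,yaw+q[2]*.1)
    if dbg:
        im=cv2.resize(p["img"][y0:y0+2*r,x0:x0+2*r,::-1],None,fx=S,fy=S)
        cs,_=cv2.findContours(sil(p,o,ang,x0,y0,2*r,2*r,z0),0,2); cv2.drawContours(im,cs,-1,(0,255,255),1)
        cs,_=cv2.findContours(m.astype(np.uint8),0,2); cv2.drawContours(im,cs,-1,(0,0,255),1)
        cv2.imwrite(dbg,im)
    return o,best.fun
E
python3 - <<'E'
from h import *
from plant import bot
import h
ims=[]
for n,z in (("top",0),("scene",0)):
    p=bot.read_camera(n)
    for i,(x,y) in enumerate([(.49,.235),(.49,.08),(.53,-.06),(.53,-.225)]):
        o,f=fit(p,x,y,0,.3,dbg=f"pics/f_{n}{i}.png")
        b=o[0]-.027*np.cos(o[2]),o[1]-.027*np.sin(o[2])
        print(n,i,np.round(o,4),round(f),"btn",np.round(b,4))
        ims.append(cv2.imread(f"pics/f_{n}{i}.png")[100:-100,100:-100])
cv2.imwrite("pics/fit.png",cv2.resize(np.vstack([np.hstack(ims[:4]),np.hstack(ims[4:])]),(800,400)))
# buttons by colour
for n in("top","scene"):
    p=bot.read_camera(n);hsv=cv2.cvtColor(p["img"],cv2.COLOR_RGB2HSV)
    m=((hsv[:,:,0]<14)&(hsv[:,:,1]>200)).astype(np.uint8)
    k,l,s,c=cv2.connectedComponentsWithStats(m)
    for i in range(1,k):
        if s[i,4]>20: print(n,s[i,4],c[i].round(1),ray(p,*c[i],.076).round(4))
E
```

```text
top 0 [ 0.4449  0.2324 -0.0693] 130 btn [0.418  0.2343]
top 1 [0.4573 0.0765 0.2034] 102 btn [0.4308 0.071 ]
top 2 [ 0.5075 -0.0668 -0.1854] 99 btn [ 0.481  -0.0618]
top 3 [ 0.5107 -0.2326  0.2777] 162 btn [ 0.4848 -0.24  ]
scene 0 [ 0.4423  0.2361 -0.1023] 125 btn [0.4155 0.2389]
scene 1 [0.4543 0.0814 0.1734] 133 btn [0.4278 0.0768]
scene 2 [ 0.5048 -0.0637 -0.1747] 93 btn [ 0.4782 -0.059 ]
scene 3 [ 0.5088 -0.2293  0.2621] 119 btn [ 0.4827 -0.2363]
top 98 [234.  153.9] [0.6407 0.1981 0.076 ]
top 99 [362.9 234.7] [ 0.4804 -0.0627  0.076 ]
top 100 [452.8 233.7] [ 0.4846 -0.24    0.076 ]
top 39 [455.2 245.9] [ 0.4606 -0.2445  0.076 ]
top 42 [359.8 246.9] [ 0.4561 -0.0567  0.076 ]
top 104 [295.2 258.8] [0.4308 0.0707 0.076 ]
top 105 [213.1 264.1] [0.4182 0.2333 0.076 ]
top 44 [297.5 271.2] [0.4064 0.0658 0.076 ]
top 38 [212.7 276.4] [0.3939 0.2331 0.076 ]
top 100 [379.  290.4] [ 0.3713 -0.095   0.076 ]
top 104 [227.7 345.9] [0.2593 0.1994 0.076 ]
scene 27 [216.5 284.9] [ 0.4828 -0.2379  0.076 ]
```

View pics/fit.png

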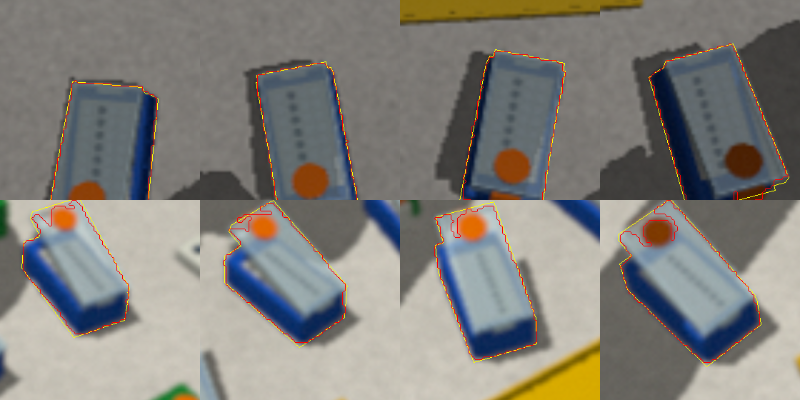

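All four fits match the pictures within about 3 mm in both cameras, and every cover is ajar. I'll turn the tool so that its x points along world +y, shut the fingers, and go to the rightmost rack (call it D).

>>> {"api": "send_rows", "payload": {
  "commands": "0 0 0 0 0 0.064 -1;0 0 0 0 0 0.064 -1;0 0 0 0 0 0.064 -1;0 0 0 0 0 0.064 -1;0.34 0.19 0 0 0 0 -1;0.34 0.19 0 0 0 0 -1;0.34 0.19 0 0 0 0 -1;0.34 0.19 0 0 0 0 -1;0.34 0.19 0 0 0 0 -1;0.34 0.19 0 0 0 0 -1;0.34 0.19 0 0 0 0 -1;0.34 0.19 0 0 0 0 -1",
  "grip_force": 20
}}

```text
t: 2.0
tool_pos: [0.4227, -0.3488, 0.2245]
orientation: [-2.258, -2.183, 0.002]
force: [0.2, -0.5, 0.4]
grip_width: 0.15
```

>>> {"api": "send_rows", "payload": {
  "commands": "0.25 0.13 0.1 0 0 0 -1;0.25 0.13 0.2 0 0 0 -1;0.25 0.13 0.25 0 0 0 -1;0.2 0.1 0.25 0 0 0 -1;0.1 0.05 0.2 0 0 0 -1;0.05 0.02 0.1 0 0 0 -1;0 0 0 0 0 0 -1"
}}

```text
t: 2.58
tool_pos: [0.491, -0.2292, 0.115]
orientation: [2.241, 2.187, 0.007]
force: [-1.2, -0.6, 0.8]
grip_width: 0.005
```

Run:
```python
from plant import bot
import cv2
p=bot.read_camera("wrist");cv2.imwrite("pics/w1.png",p["img"][:,:,::-1])
p=bot.read_camera("scene");cv2.imwrite("pics/s1.png",cv2.resize(p["img"][200:380,130:340,::-1],None,fx=3,fy=3))
print(bot.observe())
```

```text
{'t': 2.6833, 'q': array([-0.07469257,  0.23487625, -0.43982943,  0.0046395 , -0.88347554,
       -1.52401027]), 'qvel': array([-0.01906018, -0.02061834,  0.02241329,  0.00654078, -0.00828377,
        0.00520232]), 'joint_torque': array([  0.67197567, -42.30586052,  23.58371437,   5.57066113,
         0.11428234,  -0.07739599]), 'tool_pos': array([ 0.49152533, -0.23047539,  0.11697252]), 'orientation': array([2.2405381 , 2.18524499, 0.00886266]), 'force': array([0.12272576, 0.56122458, 0.76693173]), 'wrist_torque': array([-0.07181308,  0.02800625,  0.01003136]), 'grip_width': 0.0026892052412386637}
```

View pics/w1.png

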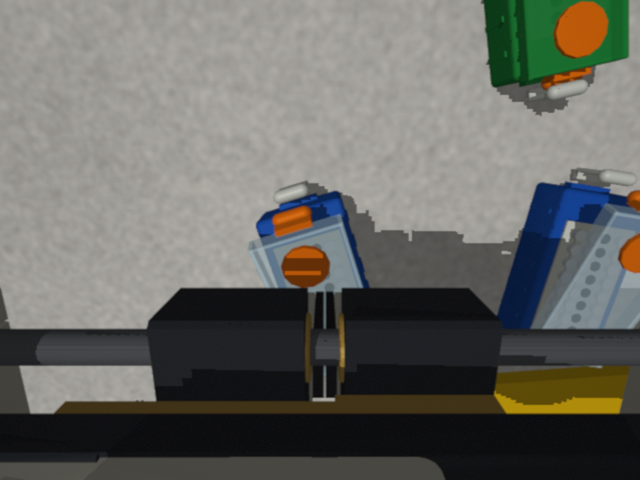

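View pics/s1.png

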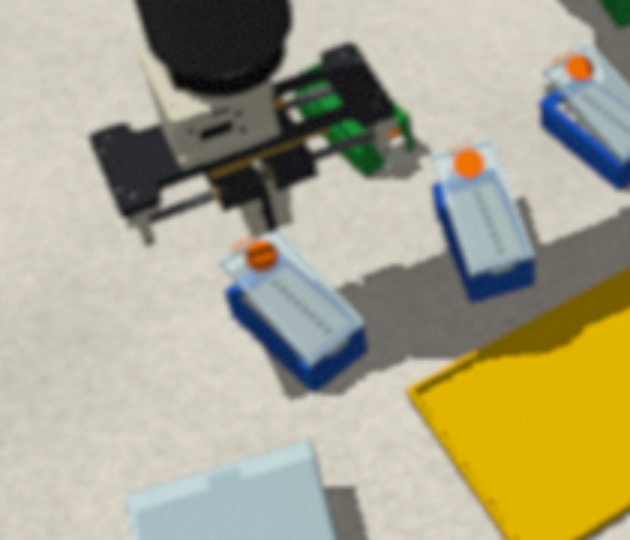

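The fingers are just behind button D, which is consistent with the fit. I'll shift back 12 mm and right 9 mm, then descend to just above the button.

>>> {"api": "send_rows", "payload": {
  "commands": "-0.07 -0.09 0.15 0 0 0 -1;-0.04 -0.05 0.1 0 0 0 -1;0 0 0.05 0 0 0 -1;0 0 0 0 0 0 -1;0 0 0 0 0 0 -1"
}}

```text
t: 3.1
tool_pos: [0.4797, -0.2449, 0.0908]
orientation: [2.238, 2.178, 0.015]
force: [-0.6, 0.3, 0.4]
grip_width: 0.008
```

>>> {"api": "send_rows", "payload": {
  "commands": "0.05 0 0.06 0 0 0 -1;0.01 0 0.05 0 0 0 -1;0 0 0.04 0 0 0 -1;0 0 0.03 0 0 0 -1;0 0 0.03 0 0 0 -1"
}}

```text
t: 3.52
tool_pos: [0.4826, -0.239, 0.0707]
orientation: [2.235, 2.175, 0.019]
force: [-0.0, 0.7, 1.6]
grip_width: 0.002
```

>>> {"api": "send_rows", "payload": {
  "commands": "0 -0.02 0.04 0 0 0 -1;0 -0.01 0.04 0 0 0 -1;0 -0.01 0.03 0 0 0 -1"
}}

```text
t: 3.77
tool_pos: [0.4796, -0.2391, 0.0588]
orientation: [2.233, 2.175, 0.02]
force: [-1.0, 0.3, 10.2]
grip_width: 0.003
```

>>> {"api": "send_rows", "payload": {
  "commands": "0 0 0.03 0 0 0 -1;0 0 0.03 0 0 0 -1"
}}

```text
t: 3.93
tool_pos: [0.4787, -0.2397, 0.0534]
orientation: [2.233, 2.176, 0.017]
force: [-2.9, 0.3, 5.7]
grip_width: 0.006
```

>>> {"api": "send_rows", "payload": {
  "commands": "0 0 0.02 0 0 0 -1;0 0 0.02 0 0 0 -1"
}}

```text
t: 4.1
tool_pos: [0.4781, -0.2399, 0.0494]
orientation: [2.233, 2.177, 0.016]
force: [-4.4, 1.7, 17.0]
grip_width: 0.005
```

>>> {"api": "send_rows", "payload": {
  "commands": "0 0 0.02 0 0 0 -1"
}}

```text
t: 4.18
tool_pos: [0.478, -0.2402, 0.0484]
orientation: [2.232, 2.177, 0.015]
force: [-8.5, 4.4, 26.3]
grip_width: 0.001
```

It has bottomed firmly at 26 N. I'll let go and look.

>>> {"api": "send_rows", "payload": {
  "commands": "0 0 -0.05 0 0 0 -1;0 0 -0.1 0 0 0 -1;0 0 -0.2 0 0 0 -1;0.1 0 -0.2 0 0 0 -1;0.3 -0.03 -0.1 0 0 0 -1;0.35 -0.03 0 0 0 0 -1;0.35 0 0 0 0 0 -1;0.35 0 0 0 0 0 -1;0.1 0 0 0 0 0 -1;0 0 0 0 0 0 -1"
}}

```text
t: 5.02
tool_pos: [0.4755, -0.079, 0.1169]
orientation: [2.236, 2.171, 0.022]
force: [0.7, -0.1, -0.4]
grip_width: 0.001
```

```bash
cat > look.py <<'E'
import sys
from plant import bot
import cv2,numpy as np
p=bot.read_camera("scene");a=cv2.resize(p["img"][180:340,180:420,::-1],None,fx=3.3,fy=3.3)
cv2.imwrite(f"pics/s{sys.argv[1]}.png",a)
s=bot.observe();print(s["t"],s["tool_pos"].round(4),s["orientation"].round(3),s["force"].round(1))
E
python3 look.py 2
```

```text
5.0667 [ 0.4755 -0.0796  0.117 ] [2.236 2.17  0.022] [0.4 0.1 0.1]
```

View pics/s2.png

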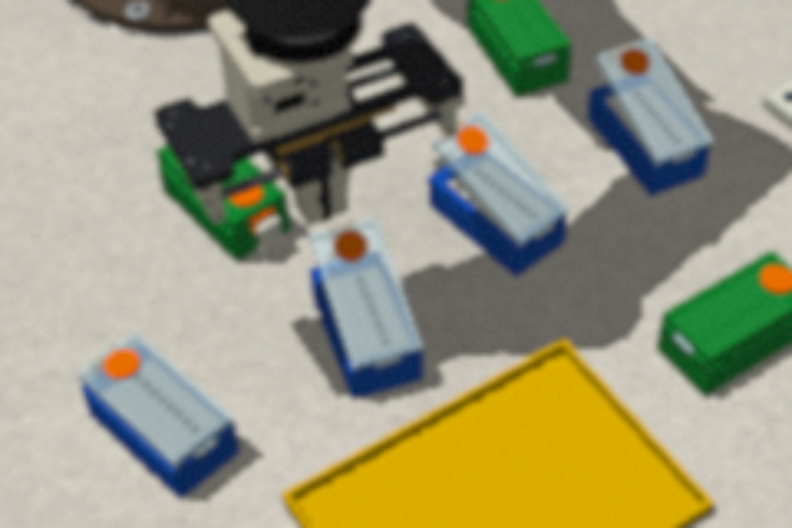

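Rack D is shut and stays shut. Next is rack C: target (0.475, -0.060).

>>> {"api": "send_rows", "payload": {
  "commands": "0.12 0 0.1 0 0 0 -1;0.07 0 0.12 0 0 0 -1;0.01 0 0.08 0 0 0 -1;0 0 0.03 0 0 0 -1;0 0 0.02 0 0 0 -1"
}}

```text
t: 5.48
tool_pos: [0.4779, -0.0618, 0.0816]
orientation: [2.236, 2.169, 0.024]
force: [0.3, 0.1, -0.0]
grip_width: 0.002
```

>>> {"api": "send_rows", "payload": {
  "commands": "0 0 0.04 0 0 0 -1;0.01 -0.01 0.04 0 0 0 -1;0 -0.01 0.04 0 0 0 -1;0 -0.01 0.04 0 0 0 -1;0 -0.01 0.03 0 0 0 -1"
}}

```text
t: 5.9
tool_pos: [0.4749, -0.0629, 0.0615]
orientation: [2.239, 2.165, 0.025]
force: [-0.3, 0.2, 0.4]
grip_width: 0.006
```

>>> {"api": "send_rows", "payload": {
  "commands": "0 0 0.03 0 0 0 -1;0 0 0.03 0 0 0 -1"
}}

```text
t: 6.07
tool_pos: [0.474, -0.0632, 0.0556]
orientation: [2.239, 2.165, 0.023]
force: [-7.7, 5.1, 14.4]
grip_width: 0.005
```

>>> {"api": "send_rows", "payload": {
  "commands": "0 0 0.025 0 0 0 -1;0 0 0.02 0 0 0 -1"
}}

```text
t: 6.23
tool_pos: [0.4734, -0.0631, 0.0511]
orientation: [2.24, 2.166, 0.023]
force: [-0.5, 1.9, 2.3]
grip_width: 0.007
```

>>> {"api": "send_rows", "payload": {
  "commands": "0 0 0.02 0 0 0 -1;0 0 0.015 0 0 0 -1"
}}

```text
t: 6.4
tool_pos: [0.4731, -0.0632, 0.0485]
orientation: [2.239, 2.167, 0.021]
force: [-9.6, 4.3, 25.2]
grip_width: 0.004
```

>>> {"api": "send_rows", "payload": {
  "commands": "0 0 -0.05 0 0 0 -1;0 0 -0.1 0 0 0 -1;0 0 -0.2 0 0 0 -1;0.1 -0.03 -0.2 0 0 0 -1;0.3 -0.11 -0.1 0 0 0 -1;0.35 -0.13 0 0 0 0 -1;0.35 -0.13 0 0 0 0 -1;0.15 -0.08 0 0 0 0 -1;0.05 -0.02 0 0 0 0 -1;0 0 0 0 0 0 -1"
}}

```text
t: 7.23
tool_pos: [0.4259, 0.0741, 0.1137]
orientation: [2.24, 2.164, 0.028]
force: [-0.1, -0.6, 0.5]
grip_width: 0.011
```

```bash
python3 look.py 3
```

```text
7.2833 [0.426  0.0735 0.1136] [2.24  2.164 0.028] [-0.6  0.6 -0.4]
```

View pics/s3.png

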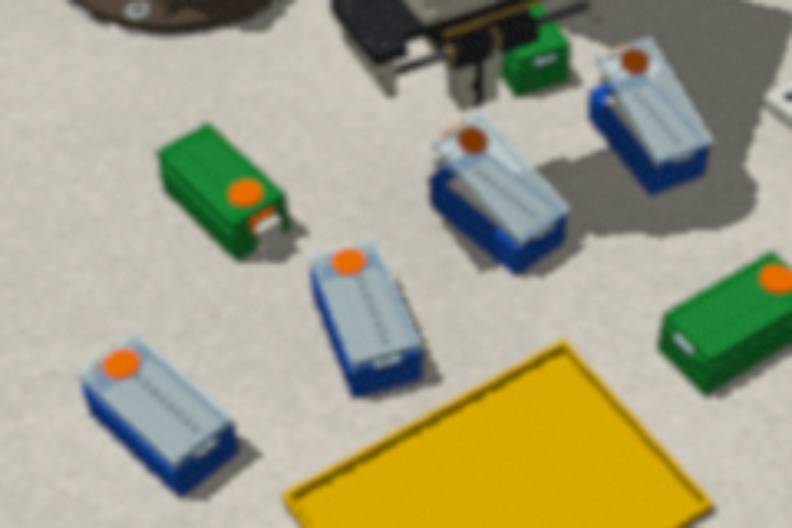

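Rack C also holds. Rack B next; the tool is already above it at (0.426, 0.0735).

>>> {"api": "send_rows", "payload": {
  "commands": "0 0 0.12 0 0 0 -1;0 -0.01 0.1 0 0 0 -1;0 -0.01 0.06 0 0 0 -1;0 -0.01 0.04 0 0 0 -1;0 -0.01 0.04 0 0 0 -1;0 -0.01 0.04 0 0 0 -1;0 -0.01 0.04 0 0 0 -1"
}}

```text
t: 7.87
tool_pos: [0.4234, 0.0697, 0.0675]
orientation: [2.244, 2.159, 0.028]
force: [-0.6, -1.2, 1.4]
grip_width: 0.007
```

>>> {"api": "send_rows", "payload": {
  "commands": "0 0 0.03 0 0 0 -1;0 0 0.03 0 0 0 -1"
}}

```text
t: 8.03
tool_pos: [0.4234, 0.0692, 0.0609]
orientation: [2.244, 2.158, 0.027]
force: [-0.7, 0.5, 2.0]
grip_width: 0.006
```

>>> {"api": "send_rows", "payload": {
  "commands": "0 0 0.025 0 0 0 -1;0 0 0.02 0 0 0 -1"
}}

```text
t: 8.2
tool_pos: [0.4234, 0.069, 0.0559]
orientation: [2.244, 2.158, 0.027]
force: [-0.9, 0.3, 2.0]
grip_width: 0.005
```

No click so far at 0.056. I'll keep pressing to the stop.

>>> {"api": "send_rows", "payload": {
  "commands": "0 0 0.025 0 0 0 -1;0 0 0.025 0 0 0 -1"
}}

```text
t: 8.37
tool_pos: [0.4236, 0.069, 0.0506]
orientation: [2.244, 2.159, 0.027]
force: [-4.3, -0.3, 8.1]
grip_width: 0.01
```

>>> {"api": "send_rows", "payload": {
  "commands": "0 0 0.02 0 0 0 -1;0 0 0.015 0 0 0 -1"
}}

```text
t: 8.53
tool_pos: [0.4234, 0.0687, 0.0479]
orientation: [2.243, 2.159, 0.025]
force: [-11.8, 1.0, 30.0]
grip_width: 0.007
```

>>> {"api": "send_rows", "payload": {
  "commands": "0 0 -0.05 0 0 0 -1;0 0 -0.1 0 0 0 -1;0 0 -0.2 0 0 0 -1;0.1 0 -0.2 0 0 0 -1;0.3 -0.02 -0.1 0 0 0 -1;0.37 -0.02 0 0 0 0 -1;0.37 -0.02 0 0 0 0 -1;0.3 -0.02 0 0 0 0 -1;0.15 -0.02 0 0 0 0 -1;0 0 0 0 0 0 -1"
}}

```text
t: 9.37
tool_pos: [0.4197, 0.2384, 0.1162]
orientation: [2.245, 2.158, 0.041]
force: [-0.3, -0.4, -0.4]
grip_width: 0.003
```

```bash
python3 look.py 4
```

```text
9.4167 [0.4195 0.2373 0.1161] [2.245 2.157 0.04 ] [-0.2  0.4  0.1]
```

View pics/s4.png

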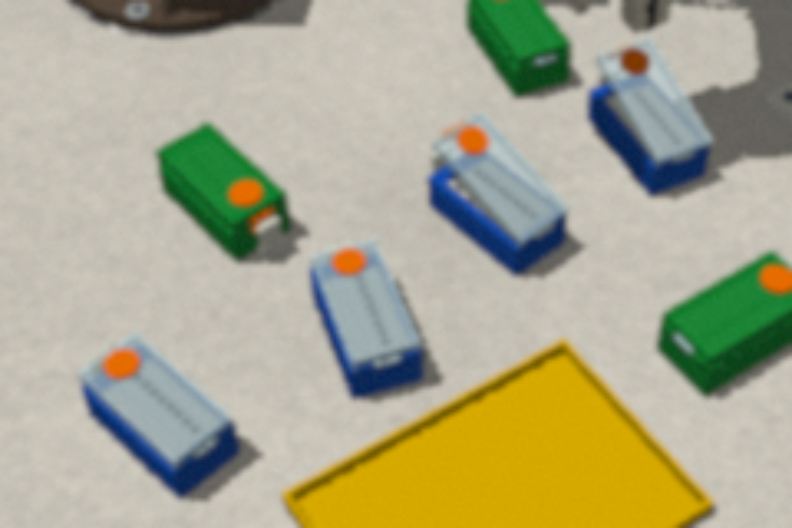

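Rack B sprang up again, so it is worn. Rack A is last: about 8 mm back in x, then down.

>>> {"api": "send_rows", "payload": {
  "commands": "0 -0.04 0.12 0 0 0 -1;0 -0.03 0.1 0 0 0 -1;0 -0.01 0.06 0 0 0 -1;0 -0.01 0.04 0 0 0 -1;0 -0.01 0.04 0 0 0 -1;0 -0.01 0.04 0 0 0 -1;0 0 0.04 0 0 0 -1"
}}

```text
t: 10.0
tool_pos: [0.4104, 0.2352, 0.0701]
orientation: [2.246, 2.157, 0.043]
force: [-0.6, 0.2, 1.2]
grip_width: 0.005
```

>>> {"api": "send_rows", "payload": {
  "commands": "0 0 0.03 0 0 0 -1;0 0 0.03 0 0 0 -1"
}}

```text
t: 10.17
tool_pos: [0.4108, 0.235, 0.0637]
orientation: [2.247, 2.156, 0.043]
force: [-0.5, 0.3, 0.2]
grip_width: 0.005
```

>>> {"api": "send_rows", "payload": {
  "commands": "0 0 0.025 0 0 0 -1;0 0 0.02 0 0 0 -1"
}}

```text
t: 10.33
tool_pos: [0.4111, 0.235, 0.0589]
orientation: [2.247, 2.156, 0.043]
force: [-8.1, 0.4, 12.5]
grip_width: -0.0
```

>>> {"api": "send_rows", "payload": {
  "commands": "0 0 0.025 0 0 0 -1;0 0 0.02 0 0 0 -1"
}}

```text
t: 10.5
tool_pos: [0.411, 0.2351, 0.0547]
orientation: [2.247, 2.156, 0.043]
force: [-2.6, -0.5, 4.8]
grip_width: 0.007
```

>>> {"api": "send_rows", "payload": {
  "commands": "0 0 0.02 0 0 0 -1;0 0 0.015 0 0 0 -1"
}}

```text
t: 10.67
tool_pos: [0.411, 0.2352, 0.0512]
orientation: [2.247, 2.156, 0.043]
force: [-2.7, -0.3, 3.7]
grip_width: 0.004
```

>>> {"api": "send_rows", "payload": {
  "commands": "0 0 0.02 0 0 0 -1;0 0 0.015 0 0 0 -1"
}}

```text
t: 10.83
tool_pos: [0.4108, 0.2353, 0.0485]
orientation: [2.247, 2.157, 0.042]
force: [-12.2, -0.9, 25.8]
grip_width: 0.005
```

>>> {"api": "send_rows", "payload": {
  "commands": "0 0 -0.05 0 0 0 -1;0 0 -0.1 0 0 0 -1;0 0 -0.2 0 0 0 -1;0 0 -0.3 0 0 0 0;-0.1 0.05 -0.3 0 0 0 1;-0.3 0.1 -0.2 0 0 0 1;-0.35 0.1 0 0 0 0 1;-0.35 0.1 0 0 0 0 1;-0.3 0.1 0 0 0 0 1;-0.1 0.05 0 0 0 0 1;0 0 0 0 0 0 1"
}}

```text
t: 11.75
tool_pos: [0.4546, 0.0799, 0.1725]
orientation: [2.236, 2.161, 0.053]
force: [-0.3, 0.6, 1.0]
grip_width: 0.55
```

```bash
python3 look.py 5
cat > plan.py <<'E'
import sys,numpy as np
from scipy.spatial.transform import Rotation as R
from plant import bot
x,y,z,a=map(float,sys.argv[1:5])
s=bot.observe(); R0=R.from_rotvec(s["orientation"]); a=np.radians(a)
X=np.array([np.cos(a),np.sin(a),0]);Z=np.array([0,0,-1.]);Rt=R.from_matrix(np.stack([X,np.cross(Z,X),Z],1))
d=np.array([x,y,z])-s["tool_pos"]
print("pos",s["tool_pos"].round(4),"F",s["force"].round(1),"w",round(s["grip_width"],3),"t",s["t"])
print("shift in current axes",(R0.inv().apply(d)*10).round(3),"in target axes",(Rt.inv().apply(d)*10).round(3))
print("turn",((R0.inv()*Rt).as_rotvec()/(np.pi/2)).round(4))
E
python3 - <<'E'
from h import *
from plant import bot
ims=[]
for n in("top","scene"):
    p=bot.read_camera(n)
    for i,(x,y,w,a) in enumerate([(.444,.234,-.08,0),(.456,.079,.19,.3),(.506,-.065,-.18,0),(.51,-.231,.27,0)]):
        try:
            o,f=fit(p,x,y,w,a,dbg=f"pics/g_{n}{i}.png"); print(n,i,np.round(o,4),round(f)); ims.append(cv2.imread(f"pics/g_{n}{i}.png"))
        except Exception as e: print(n,i,e); ims.append(np.zeros((480,480,3),np.uint8))
cv2.imwrite("pics/fit2.png",cv2.resize(np.vstack([np.hstack(ims[:4]),np.hstack(ims[4:])]),(800,400)))
E
```

```text
11.8 [0.4543 0.0805 0.1724] [2.236 2.161 0.052] [-0.2 -0.6  0.5]
top 0 [ 0.5007 -0.0127  1.0867] 68
top 1 [0.4325 0.0597 0.498 ] 1591
top 2 [ 0.5082 -0.067  -0.1826] 84
top 3 [ 0.5123 -0.2325  0.2871] 112
scene 0 [ 0.4426  0.2369 -0.0779] 74
scene 1 [0.4549 0.0809 0.1685] 148
scene 2 [ 0.5058 -0.0637 -0.178 ] 67
scene 3 [ 0.5094 -0.2294  0.2612] 98
```

View pics/s5.png

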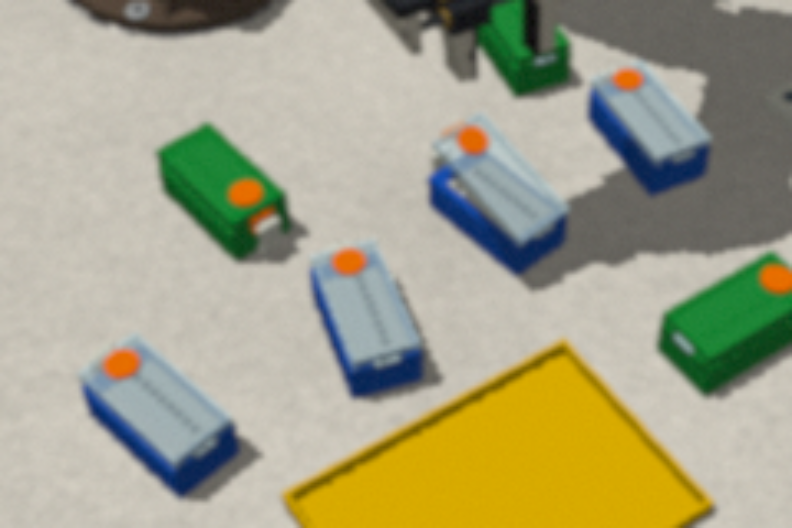

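View pics/fit2.png

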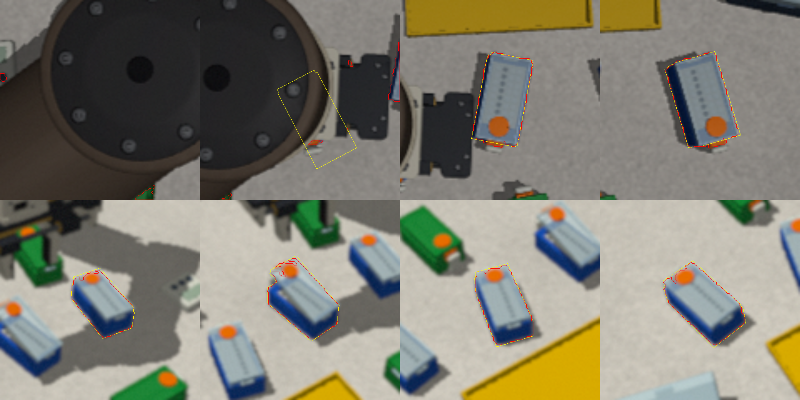

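Racks A, C and D hold shut and did not move (within about 1 mm, same-camera fits). Rack B is worn and gets lifted.

```bash
python3 plan.py 0.471 0.0815 0.12 100.6
```

```text
pos [0.454  0.0819 0.1722] F [ 0.   0.2 -0. ] w 0.689 t 11.9
shift in current axes [0.001 0.146 0.529] in target axes [-0.035  0.166  0.522]
turn [ 0.0291  0.0018 -0.1383]
```

>>> {"api": "send_rows", "payload": {
  "commands": "0 0.05 0.1 0.012 0 -0.055 1;0 0.05 0.15 0.01 0 -0.055 1;0 0.04 0.12 0.005 0 -0.025 1;0 0.01 0.05 0 0 0 1;0 0 0 0 0 0 1"
}}

```text
t: 12.32
tool_pos: [0.4703, 0.0877, 0.1293]
orientation: [1.994, 2.423, 0.002]
force: [-1.0, -0.1, -0.8]
grip_width: 0.991
```

```bash
python3 plan.py 0.471 0.0815 0.12 100.6
python3 - <<'E'
from plant import bot
import cv2
p=bot.read_camera("wrist");cv2.imwrite("pics/w6.png",p["img"][:,:,::-1])
E
```

```text
pos [0.4703 0.0877 0.1293] F [-1.  -0.1 -0.8] w 0.991 t 12.3167
shift in current axes [-0.062 -0.005  0.093] in target axes [-0.062 -0.004  0.093]
turn [0.0021 0.0012 0.0055]
```

View pics/w6.png

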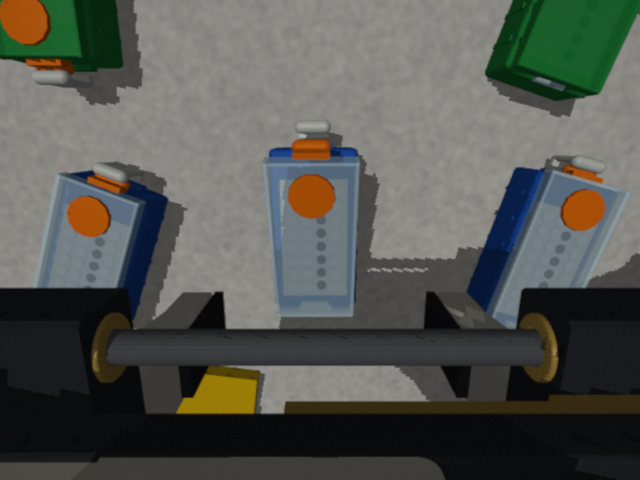

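The yaw is aligned and the rack sits slightly toward -y of the jaws, which agrees with the planned -6 mm shift. Descending.

>>> {"api": "send_rows", "payload": {
  "commands": "-0.04 0 0.15 0 0 0 1;-0.02 0 0.2 0 0 0 1;0 0 0.25 0 0 0 1;0 0 0.2 0 0 0 1;0 0 0.15 0 0 0 1;0 0 0.08 0 0 0 1;0 0 0 0 0 0 1"
}}

```text
t: 12.95
tool_pos: [0.4742, 0.0868, 0.029]
orientation: [1.994, 2.416, 0.019]
force: [1.5, -0.3, -0.6]
grip_width: 0.997
```

```bash
python3 plan.py 0.471 0.0815 0.006 100.6
```

```text
pos [0.4742 0.0868 0.029 ] F [ 1.5 -0.3 -0.6] w 0.997 t 12.95
shift in current axes [-0.046 -0.044  0.229] in target axes [-0.046 -0.041  0.23 ]
turn [ 0.0097 -0.0005  0.0036]
```

>>> {"api": "send_rows", "payload": {
  "commands": "-0.045 -0.02 0.08 0.01 0 0 1;-0.01 -0.02 0.08 0 0 0 1;0 0 0.05 0 0 0 1;0 0 0.02 0 0 0 1;0 0 0 0 0 0 1"
}}

```text
t: 13.37
tool_pos: [0.473, 0.0818, 0.007]
orientation: [2.0, 2.423, 0.005]
force: [0.2, 0.5, -0.3]
grip_width: 0.998
```

```bash
python3 plan.py 0.471 0.0815 0.006 100.6;python3 look.py 7
```

```text
pos [0.473  0.0818 0.007 ] F [ 0.2  0.5 -0.3] w 0.998 t 13.3667
shift in current axes [ 0.001 -0.02   0.01 ] in target axes [ 0.001 -0.02   0.01 ]
turn [ 0.0017 -0.0014  0.0036]
13.4167 [0.473  0.0818 0.0072] [2.    2.423 0.006] [ 0.1 -0.3  0.8]
```

View pics/s7.png

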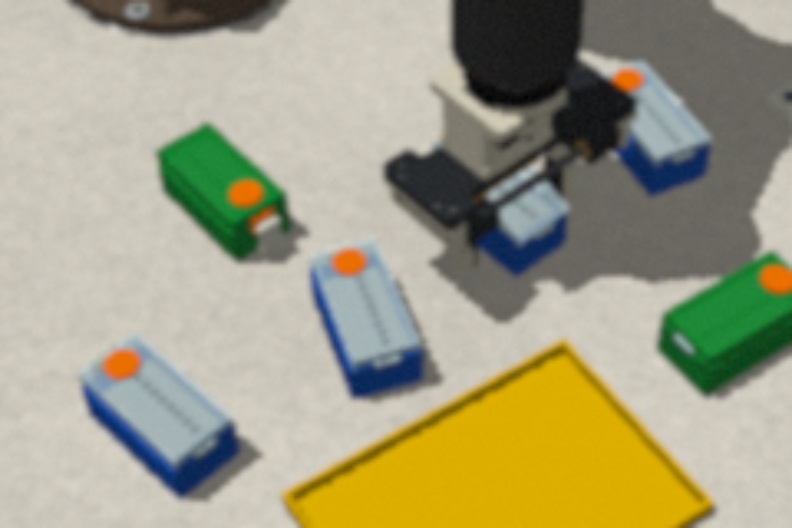

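>>> {"api": "send_rows", "payload": {
  "commands": "0 0 0 0 0 0 -1;0 0 0 0 0 0 -1;0 0 0 0 0 0 -1;0 0 0 0 0 0 -1;0 0 0 0 0 0 -1;0 0 0 0 0 0 -1;0 0 0 0 0 0 -1;0 0 0 0 0 0 -1",
  "grip_force": 25
}}

```text
t: 14.08
tool_pos: [0.4738, 0.0823, 0.0085]
orientation: [1.999, 2.422, 0.01]
force: [0.0, -0.7, -1.9]
grip_width: 0.636
```

>>> {"api": "send_rows", "payload": {
  "commands": "0 0 -0.05 0 0 0 -1;0 0 -0.1 0 0 0 -1;0 0 -0.15 0 0 0 -1;0 0 -0.2 0 0 0 -1;0 0 -0.2 0 0 0 -1;0 0 -0.2 0 0 0 -1;0 0 0 0 0 0 -1"
}}

```text
t: 14.67
tool_pos: [0.471, 0.0804, 0.1018]
orientation: [-2.0, -2.421, 0.001]
force: [0.8, 1.5, -1.0]
grip_width: 0.639
```

```bash
python3 look.py 8
python3 - <<'E'
from plant import bot
from h import *
p=bot.read_camera("top"); cv2.imwrite("pics/t8.png",p["img"][:,:,::-1])
hsv=cv2.cvtColor(p["img"],cv2.COLOR_RGB2HSV); m=((hsv[:,:,0]>20)&(hsv[:,:,0]<30)&(hsv[:,:,1]>180)).astype(np.uint8)
p0=cv2.imread("pics/top0.png"); hsv=cv2.cvtColor(p0,cv2.COLOR_BGR2HSV); m0=((hsv[:,:,0]>20)&(hsv[:,:,0]<30)&(hsv[:,:,1]>180)).astype(np.uint8)
c=max(cv2.findContours(m0,0,1)[0],key=cv2.contourArea); r=cv2.minAreaRect(c); print(r)
for b in cv2.boxPoints(r): print(b,ray(p,*b,.014).round(3))
E
```

```text
14.7167 [0.4702 0.0802 0.1003] [-2.    -2.42   0.003] [-0.4  0.8 -2.2]
((359.63970947265625, 143.72360229492188), (77.51351928710938, 111.26404571533203), 87.0643310546875)
[302.09576 107.86688] [0.761 0.065 0.014]
[413.2138  102.16852] [ 0.776 -0.176  0.014]
[417.18365 179.58032] [ 0.605 -0.184  0.014]
[306.0656  185.27869] [0.59  0.054 0.014]
```

View pics/s8.png

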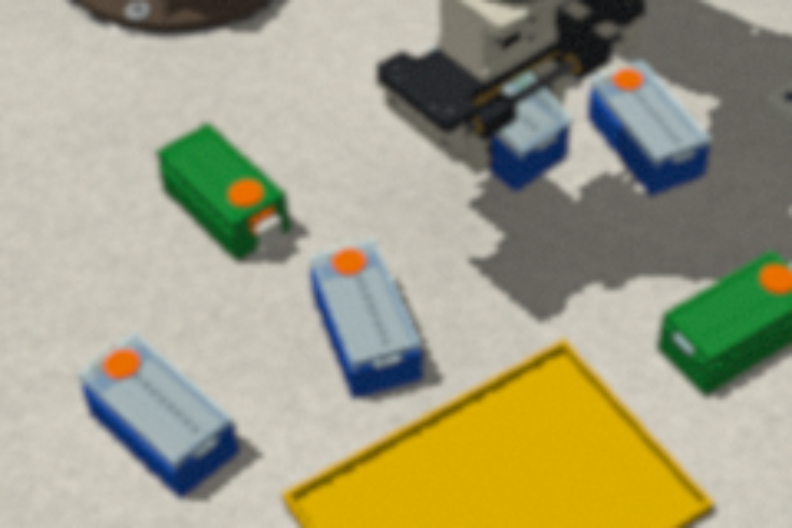

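Rack B is lifted (opening 56 mm). The tray measures about (0.683, -0.060) with a yaw near 3.5°. I'll carry the rack there.

```bash
python3 plan.py 0.697 -0.057 0.1 100.6
```

```text
pos [0.4693 0.0798 0.0989] F [-0.3  0.4 -1.5] w 0.634 t 14.7667
shift in current axes [-1.772  1.979 -0.022] in target axes [-1.764  1.986 -0.011]
turn [-0.0032 -0.0002  0.0026]
```

>>> {"api": "send_rows", "payload": {
  "commands": "-0.08 0.09 -0.02 0 0 0 -1;-0.15 0.17 -0.02 0 0 0 -1;-0.22 0.25 0 0 0 0 -1;-0.22 0.25 0 0 0 0 -1;-0.22 0.25 0 0 0 0 -1;-0.22 0.25 0 0 0 0 -1;-0.22 0.25 0 0 0 0 -1;-0.2 0.22 0 0 0 0 -1;-0.12 0.14 0 0 0 0 -1;-0.05 0.05 0 0 0 0 -1;0 0 0 0 0 0 -1"
}}

```text
t: 15.68
tool_pos: [0.6959, -0.0648, 0.0838]
orientation: [-1.988, -2.41, 0.033]
force: [-0.4, 0.6, -1.2]
grip_width: 0.637
```

```bash
python3 plan.py 0.697 -0.057 0.04 100.6
```

```text
pos [ 0.6959 -0.0648  0.0838] F [-0.4  0.6 -1.2] w 0.637 t 15.6833
shift in current axes [0.074 0.038 0.437] in target axes [0.074 0.025 0.438]
turn [-0.0174 -0.0001  0.0042]
```

>>> {"api": "send_rows", "payload": {
  "commands": "0.04 0.02 0.12 -0.01 0 0 -1;0.02 0.01 0.15 -0.005 0 0 -1;0 0 0.1 0 0 0 -1;0 0 0.05 0 0 0 -1;0 0 0 0 0 0 -1"
}}

```text
t: 16.1
tool_pos: [0.6928, -0.0589, 0.0352]
orientation: [-1.995, -2.416, 0.013]
force: [-0.1, -0.1, -2.0]
grip_width: 0.639
```

```bash
python3 plan.py 0.697 -0.057 0.0125 100.6
python3 - <<'E'
from plant import bot
import cv2
p=bot.read_camera("scene");cv2.imwrite("pics/s9.png",cv2.resize(p["img"][200:400,200:440,::-1],None,fx=3,fy=3))
E
```

```text
pos [ 0.6928 -0.0589  0.0352] F [-0.1 -0.1 -2. ] w 0.639 t 16.1
shift in current axes [0.01  0.048 0.226] in target axes [0.011 0.045 0.227]
turn [-0.0073 -0.0008  0.0034]
```

View pics/s9.png

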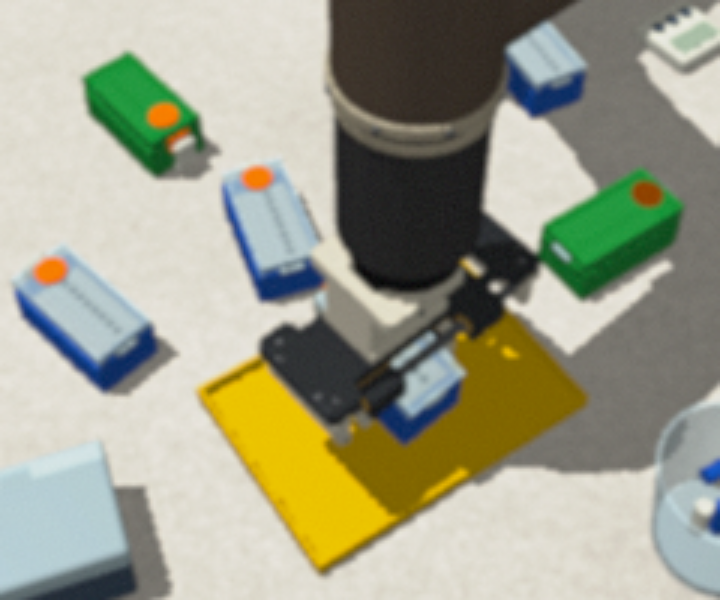

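It is inside the tray. Lowering it gently.

>>> {"api": "send_rows", "payload": {
  "commands": "0 0.02 0.07 -0.007 0 0 -1;0 0.02 0.06 0 0 0 -1;0 0 0.04 0 0 0 -1;0 0 0.02 0 0 0 -1;0 0 0 0 0 0 -1"
}}

```text
t: 16.57
tool_pos: [0.6985, -0.0572, 0.0191]
orientation: [1.996, 2.424, 0.004]
force: [0.4, 0.1, -2.0]
grip_width: 0.64
```

```bash
python3 plan.py 0.697 -0.057 0.0125 100.6
```

```text
pos [ 0.6985 -0.0572  0.0191] F [ 0.4  0.1 -2. ] w 0.64 t 16.5667
shift in current axes [ 0.004 -0.014  0.066] in target axes [ 0.004 -0.014  0.066]
turn [ 0.0019 -0.0003  0.0049]
```

>>> {"api": "send_rows", "payload": {
  "commands": "0 0 0.03 0 0 0 -1;0 0 0.02 0 0 0 -1;0 0 0.015 0 0 0 -1;0 0 0 0 0 0 -1"
}}

```text
t: 16.9
tool_pos: [0.6991, -0.0571, 0.0131]
orientation: [1.995, 2.423, 0.005]
force: [-0.2, -0.2, -1.6]
grip_width: 0.635
```

>>> {"api": "send_rows", "payload": {
  "commands": "0 0 0.015 0 0 0 -1;0 0 0 0 0 0 -1"
}}

```text
t: 17.07
tool_pos: [0.6996, -0.0571, 0.013]
orientation: [1.994, 2.423, 0.006]
force: [-0.9, -0.0, -1.5]
grip_width: 0.638
```

>>> {"api": "send_rows", "payload": {
  "commands": "0 -0.01 0.015 0 0 0 -1;0 0 0.015 0 0 0 -1"
}}

```text
t: 17.23
tool_pos: [0.6997, -0.0573, 0.0125]
orientation: [1.992, 2.422, 0.008]
force: [-7.9, 1.0, 14.8]
grip_width: 0.639
```

It touches the tray floor at z 0.0125, as expected. Back off slightly, then open.

>>> {"api": "send_rows", "payload": {
  "commands": "0 0 -0.01 0 0 0 -1;0 0 0 0 0 0 0.8;0 0 0 0 0 0 0.9;0 0 0 0 0 0 1;0 0 0 0 0 0 1;0 0 0 0 0 0 1;0 0 0 0 0 0 1;0 0 0 0 0 0 1"
}}

```text
t: 17.9
tool_pos: [0.7004, -0.0574, 0.014]
orientation: [1.991, 2.421, 0.01]
force: [-0.2, 0.4, -0.4]
grip_width: 0.993
```

>>> {"api": "send_rows", "payload": {
  "commands": "0 0 -0.1 0 0 0 1;0 0 -0.15 0 0 0 1;0 0 -0.2 0 0 0 1;0 0 -0.25 0 0 0 1;0 0 -0.25 0 0 0 1;0 0 -0.25 0 0 0 1;0 0 -0.25 0 0 0 1;-0.2 0 -0.2 0 0 0 1;-0.35 0 0 0 0 0 1;-0.35 0 0 0 0 0 1;-0.35 0 0 0 0 0 1;-0.2 0 0 0 0 0 1"
}}

```text
t: 18.9
tool_pos: [0.7279, -0.1999, 0.1987]
orientation: [1.976, 2.426, 0.013]
force: [0.5, 0.2, -0.6]
grip_width: 0.998
```

Run:
```python
from h import *
from plant import bot
for n in("top","scene"):
    p=bot.read_camera(n); cv2.imwrite(f"pics/{n}9.png",p["img"][:,:,::-1])
    for i,(x,y,w,a,z0) in enumerate([(.444,.234,-.08,0,0),(.506,-.065,-.18,0,0),(.51,-.231,.27,0,0)]):
        o,f=fit(p,x,y,w,a,z0); print(n,i,np.round(o,4),round(f))
s=bot.observe();print(s["t"],s["tool_pos"],s["force"].round(1))
```

```text
top 0 [ 0.447   0.2324 -0.0702] 96
top 1 [ 0.4701  0.1323 -0.764 ] 0
top 2 [ 0.5128 -0.2429  0.4909] 1416
scene 0 [ 0.4427  0.2372 -0.0734] 61
scene 1 [ 0.5107 -0.0539 -0.4182] 3228
scene 2 [ 0.4312 -0.2308 -0.2093] 1808
19.0 [ 0.72779438 -0.20066742  0.19807315] [0.1 0.4 0.2]
```

View pics/scene9.png

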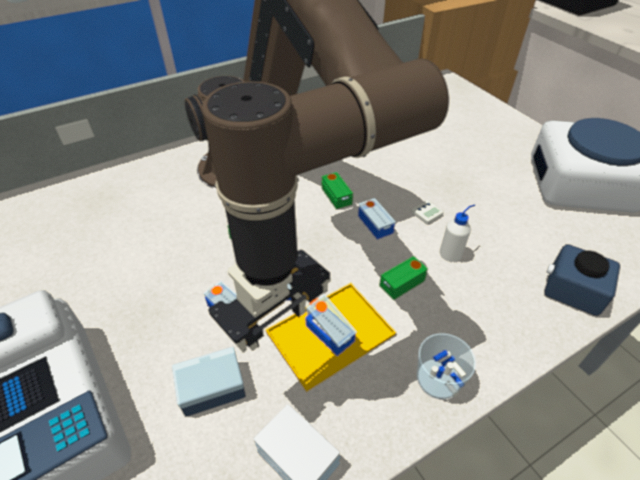

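View pics/top9.png

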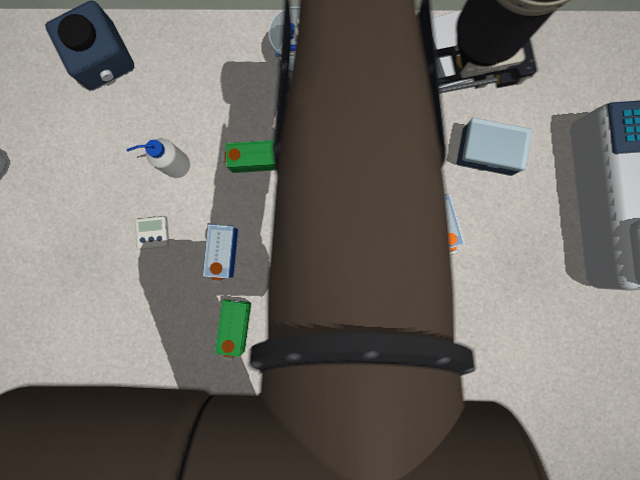

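>>> {"api": "send_rows", "payload": {
  "commands": "-0.05 -0.1 -0.15 0 0 0 1;-0.14 -0.26 -0.2 0 0 0 1;-0.14 -0.3 -0.2 0 0 0 1;-0.14 -0.3 -0.2 0 0 0 1;-0.14 -0.3 -0.1 0 0 0 1;-0.14 -0.3 0 0 0 0 1;-0.14 -0.3 0 0 0 0 1;-0.14 -0.3 0 0 0 0 1;-0.14 -0.3 0 0 0 0 1;-0.14 -0.3 0 0 0 0 1;-0.14 -0.2 0 0 0 0 1;0 0 0 0 0 0 1"
}}

```text
t: 20.0
tool_pos: [0.4504, -0.4027, 0.2963]
orientation: [1.962, 2.427, 0.012]
force: [0.2, 0.0, 0.4]
grip_width: 0.998
```

Run:
```python
from h import *
from plant import bot
for n in("top","scene"):
    p=bot.read_camera(n); cv2.imwrite(f"pics/{n}10.png",p["img"][:,:,::-1])
    for i,(x,y,w,a,z0) in enumerate([(.444,.234,-.08,0,0),(.683,-.06,.19,.3,.004),(.506,-.065,-.18,0,0),(.51,-.231,.27,0,0)]):
        o,f=fit(p,x,y,w,a,z0); print(n,i,np.round(o,4),round(f))
s=bot.observe();print(s["t"],s["tool_pos"],s["force"].round(1))
```

```text
top 0 [ 0.4471  0.2325 -0.0722] 102
top 1 [0.6879 0.0147 0.4521] 6734
top 2 [ 0.5084 -0.0671 -0.18  ] 88
top 3 [ 0.5123 -0.2326  0.2781] 113
scene 0 [ 0.4425  0.2371 -0.1022] 78
scene 1 [ 0.715  -0.1363  0.2971] 4943
scene 2 [ 0.5058 -0.0636 -0.179 ] 63
scene 3 [ 0.5088 -0.2292  0.2584] 104
20.1 [ 0.45268498 -0.40133147  0.29634148] [ 1.4 -0.5 -0.5]
```

View pics/scene10.png

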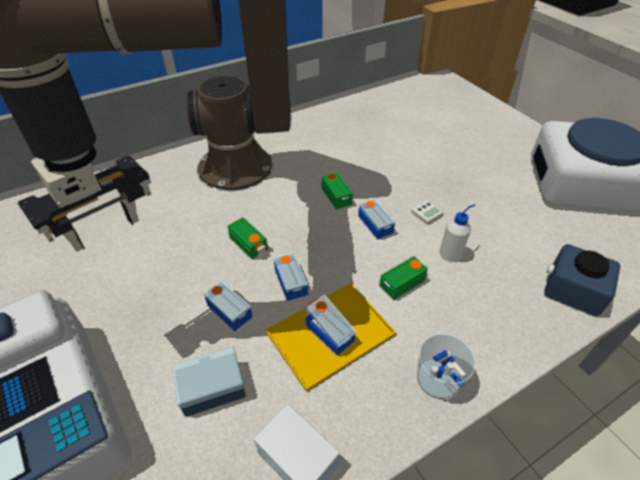

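View pics/top10.png

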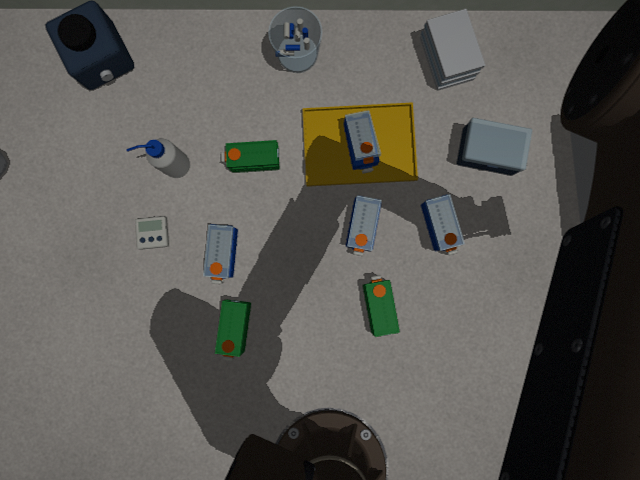

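The final pictures show rack B inside the tray and upright with its cover ajar, at (362,140) in the top view. Racks A, C and D are shut at their original places, and the bystanders and green look-alikes have not moved. Handing in.

```bash
python3 -c "
from plant import bot
print(bot.hand_in())"
```

```text
the job is handed in; nothing more can be done
None
```

I pressed all four buttons to the stop. The highest force I read was 30 N, though readings come only at the end of each move. Three catches clicked and held. The second rack from the left hardly clicked and sprang open again, so I moved it into the yellow tray; the job was handed in at about 20 s.

**Racks that held:** the last picture fits show the other three racks shut and still at their original places, within about 2 to 3 mm.

**Rack in the tray:** it met the tray floor at the expected height before I let go. The final pictures show it upright and well inside the walls. The automatic pose fit failed on it against the yellow background, so that check was only by eye and by contact height.

**Other things on the bench:** the bystanders and the green look-alikes appear unmoved in the before and after pictures. I checked these by eye.

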